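Seat a lens plate in the bonding jig and lock it with the toggle clamp

TASK

The lens plate lies loose on the aluminium bonding jig: slide it home until its side lies on both dowel pins and its plain end is pressed on the nose of the end-stop screw with about 8 N (at least 4), then push the toggle clamp's handle down past its dead point onto its rest so that the rubber pad holds the plate there. The screw has been set to a reach nobody wrote down, so feel for it: never press the plate on pins or stop with more than 12 N or push the handle with more than 25 N, do not touch the glass, and leave the other things on the desk where they are.

Things in the scene. Friction and masses are not known exactly. Their poses are not given: they have to be found in the camera images.
- jig: Bonding jig fixed to the desk: aluminium base 124 (x) x 208 (y) x 12 mm with two dowel pins, an end stop and a hold-down toggle clamp. Origin: centre of its underside, z up. The work lies on its top face (12 mm up) in the -y half; the clamp stands on the +y half, its open bar upright over y = +15 to +62 mm, up to 100 mm high. In the -y half only the pins (22 mm) and the plate stand up.
- fence_pins: The side fence: two upright steel dowel pins, 8 mm diameter, 9.5 mm high above the jig's top face, axes at x = +48, y = -36 and y = -80 mm in the jig's frame; the +x side of the seated plate touches both, its middle then at x = 0. Origin and axes coincide with the jig's.
- end_stop: The end stop: dark bracket 28 x 9 x 17 mm on the jig's top face, with a set screw whose 8 mm ball nose points to the jig's -y, 6.5 mm above that face. Origin: middle of the bracket's underside, at x = 0, y = +16, z = 12 mm in the jig's frame. The nose ends 10.5 to 28.5 mm to the -y side of this origin: its reach differs in every run, is fixed during it and is not measured.
- lens_plate: Loose dark plate 88 (x) x 88 (y) x 12 (z) mm, 0.17 to 0.3 kg, too wide to grip, with a lens in a 34 mm bore centred 16 mm to the -y side of its middle; its +y end is plain and faces the clamp. Origin: centre of its underside, z up. Starts flat on the jig, 6 to 14 mm short of the pins and 9 to 34 mm short of the stop, up to 5 degrees askew; sliding takes 1 to 2.5 N; it can jam askew on one pin.
- plate_end (a point): Middle of the lens plate's plain end face: 44 mm to its +y, 6 mm above its underside.
- lens: The glass lens in the plate, 34 mm across, 2 mm below the plate's upper face. Its origin and axes coincide with the lens plate's.
- clamp_handle (a joint): Angle of the clamp's handle, rad: 0 open as found, growing as it is pushed down; dead point 1.26, locked on its stop 1.36. Up to 1.03 it needs 2 to 4 N of push at the grip; then the pad meets the plate and the push rises to about 12 N near 1.15, falls off to the dead point, and past it the clamp pulls itself onto the stop. Released before the dead point it springs back.
- handle_hinge (a point): The handle's hinge: x = 0, y = +77, z = 46 mm in the jig's frame; its axis is the jig's x, the point's axes are the jig's. The handle is straight: at angle q it points from here to the jig's +y, raised 1.36 - q rad above level (nearly upright when open, level when locked).
- handle_grip (a point): Middle of the handle's round black grip (16 mm diameter, from 42 to 105 mm from the hinge), 75 mm from the hinge, on its axis. The side to push is the one that faces the work, later the upper side.
- clamp_pad: The clamp's round rubber pad, 16 mm diameter, on a sprung spindle at the end of the clamp's bar. Origin: centre of its pressing face; its z axis points away from the work. Locked, it stands over x = 0, y = -23 in the jig's frame and presses on the plate's plain end with about 35 N.
- glue_bottle: Bystander: amber dropper bottle with a rubber bulb, 37 mm diameter, 106 mm tall, standing. Origin: centre of its underside.
- holder: Bystander: black optical post holder with a round foot and a thumb screw, 47 x 39 x 50 mm, standing. Origin: centre of its underside.
- tweezer: Bystander: fine steel tweezers, 122 mm long, lying along their y. Origin: middle, underside.
- hex_driver: Bystander: T-handle hex driver lying flat, 134 mm long along its y, grip 70 mm wide. Origin: middle, underside.
- mirror: Bystander: black mirror mount with a round mirror, 48 x 46 x 46 mm, standing. Origin: centre of its underside.
- spare_fork: Bystander: black clamping fork, 22 x 64 x 8 mm, lying flat. Origin: centre of its underside.
- case: Bystander: black screw case, 37 mm diameter, 48 mm tall, standing. Origin: centre of its underside.
- black_cap: Bystander: flat black lens cap, 42 mm diameter, 8 mm high. Origin: centre of its underside.
Things that resemble listed ones, but are neither listed nor needed, are in the scene too. There is more than one size of the lens_plate; the one meant has the size given above.

How it is judged:
By the outcome, as a careful person would: the job done as asked, in the order asked, and still so for the second after the job is handed in, with the robot touching nothing.
It also fails if it takes over 72 s, if anything falls off the work surface, if the arm or the gripper's body presses on something with over 40 N, if the wrist force passes 120 N, or if a joint passes its speed limit or range.

ROBOT

A 6-joint arm with a two-finger parallel gripper is mounted at the origin on a cart in front of the work surface, level with it; the furniture and walls round the work are solid. World frame = base frame: x ahead of the robot, y to its left, z up, the work surface at z = 0. Lengths are in mm, angles in rad, forces in N, time in s.
With the tool pointing down it reaches from about 350 to 875 mm from the base axis. Payload 4.2 kg.
Tool frame: the origin (TCP) lies on the mounting face of the last link; the fingertips stand 173 mm ahead of it and the grasp point (between the pads) lies 155 mm ahead of it; z points along the fingers, y is the line along which they close (so a half turn about z gives the same grasp; the last joint's range is limited). The gripper opens to 85 mm and grips with 20 to 120 N. Pads are 22 mm wide; open, the fingers measure 114 mm over their backs; the gripper's body (76 mm by 85 mm) begins 54 mm behind the grasp point. The pads swing forward as they close: fully open they stand 13 mm farther back than shut.
Start: joints at [1.486, 0.385, 0.008, 0, -1.194, -0.259], TCP at [210.634, 588.416, 404.712] pointing down, gripper open.
Joint ranges: [-3.14, 3.14], [-1.21, 2.06], [-1.07, 1.41], [-3.16, 2.05], [-2.99, -0.16], [-3.1, 3.1]. Speed limits (rad/s): [2.79, 2.79, 3.14, 3.14, 3.14, 3.14].

INTERFACE

Orientations are given as a unit quaternion [x, y, z, w].
In Python, from bench import arm gives the robot as it stands.
- The arm moves only by the tool carry_out, never from a script. Its argument "rows" is a list of rows, each a list of 7 numbers: the shift along the tool's x, y, z as a fraction of full scale, then the turn, a rotation vector about the tool's x, y, z as a fraction of full scale, then the opening, from -1 (shut) to 1 (fully open). A call has 1 to 12 rows; each row is the pose to reach, as a shift and turn from the pose commanded when the call began, along the tool's axes at that moment, turning the shorter way round; what a row does not reach only later rows make up. Full scale, the value 1, is 20 cm for a shift and pi rad for a turn. A row lasts 1/8 s, in which the tool goes at most 62.5 mm and 10.7 degrees, less where a joint would pass 70% of its speed; a pose out of reach is approached as far as the arm can. A call with a number of a shift or a turn outside -1 to 1 is refused whole. A call with a gripper value outside its range is refused whole. The fingers move at their own pace and stop on an object; the grip force is fixed at half the most. Time passes only in rows, so rows that repeat a pose let the fingers close. It gives the time, the measured TCP pose, the force, the opening and the grip force at its end, in the units of the state.
- arm.read_state(): the state, without advancing time (a new reading comes with each control period).
- arm.get_image(name): name is "scene" or "side" or "wrist"; returns (picture, depth): 384x512x3 uint8, red, green, blue; 384x512 float32, mm along the optical axis (not along the pixel's ray), 0 where there is no reading.
- arm.calibration(name): a dict with "mtx" (3x3 intrinsics, pixels), "cam_to_world" (4x4, takes a point from camera to world coordinates). Camera axes: x right, y up, looking along -z (the intrinsics and any distortion apply to the point x, -y, -z); pixel columns grow to the right and rows downward; lengths in mm; the calibration is good to about 2 mm. A picture is of the moment at which its call begins: read the wrist's pose just before it. calibration takes no time and is no camera call; for the wrist camera it gives the pose at the moment of the call.
- arm.job_done(): hands the job in; it is judged then, once.
The state is a dict: "clock": time; "joints": joint angles; "joint_vel": joint speeds; "joint_efforts": joint torques, N m; "position": TCP position; "ee_rot": TCP orientation; "contact_force": force on the tool from outside, world axes, zero at the start; "wrist_torque": the same for the moment, N m; "gripper_width": finger opening in mm; "grasp_force": force on a finger pad.
Only numpy, scipy, OpenCV 4.12 (cv2) and the standard library are available. Lean on these libraries where they do the work, as an engineer would, in place of code of your own. Each camera call takes 0.05 s, during which the arm holds its last target. There are 200 camera calls.

## Working session

There is one attempt and no reset: what is moved stays moved. The work goes in short steps, Python scripts to look and compute and a tool call to move; the robot and the scene stay as the last step left them, time stands still between calls to the robot, and variables do not carry over. Pictures are saved under pics/ and viewed, at most 15 in all, crops included, and the job is handed in when it is done.

Besides the shell and the picture viewer there is one more tool, called after "Emit:" as a command line: name --pt "numbers of a row" for each row, then --argument value for the rest. carry_out: Moves the arm, as the interface text tells. Its arguments: {"type":"object","properties":{"rows":{"type":"array"}},"required":["rows"]}

```bash
mkdir -p pics; ls
cat > h.py <<'E'
import numpy as np, cv2
from bench import arm
def snap(n,f):
    c=arm.calibration(n); im,d=arm.get_image(n)
    cv2.imwrite(f'pics/{f}.png',im[:,:,::-1]); np.savez(f'pics/{f}.npz',im=im,d=d,K=c['mtx'],T=c['cam_to_world'],**({'dist':c['dist']} if 'dist' in c else {}))
    return c
def load(f): return np.load(f'pics/{f}.npz')
def pt(s,u,v,z=None):
    K,T=s['K'],s['T']
    r=np.array([(u-K[0,2])/K[0,0],-(v-K[1,2])/K[1,1],-1.])
    w=T[:3,:3]@r; o=T[:3,3]
    k=(z-o[2])/w[2] if z is not None else s['d'][int(round(v)),int(round(u))]
    return o+k*w
E
python3 - <<'E'
from h import *
for n in ('scene','side','wrist'):
    c=snap(n,n+'0'); print(n,c.keys(),c['cam_to_world'].round(2).tolist(),c['mtx'].round(1).tolist())
print(arm.read_state())
a=[cv2.imread(f'pics/{n}0.png') for n in('scene','side')]
cv2.imwrite('pics/both.png',np.hstack(a)[:, :])
E
```

```text
pics
scene dict_keys(['mtx', 'cam_to_world']) [[0.44, 0.65, -0.62, -65.7], [-0.9, 0.3, -0.32, -330.06], [-0.02, 0.7, 0.71, 818.39], [0.0, 0.0, 0.0, 1.0]] [[388.8, 0.0, 262.5], [0.0, 388.8, 197.3], [0.0, 0.0, 1.0]]
side dict_keys(['mtx', 'cam_to_world']) [[1.0, -0.03, 0.02, 581.34], [0.04, 0.65, -0.76, -788.45], [0.01, 0.76, 0.65, 769.35], [0.0, 0.0, 0.0, 1.0]] [[422.5, 0.0, 251.0], [0.0, 422.5, 188.5], [0.0, 0.0, 1.0]]
wrist dict_keys(['mtx', 'cam_to_world']) [[-0.34, 0.91, 0.25, 273.39], [-0.94, -0.33, -0.09, 564.88], [0.0, -0.26, 0.96, 373.17], [0.0, 0.0, 0.0, 1.0]] [[303.1, 0.0, 255.1], [0.0, 303.1, 187.3], [0.0, 0.0, 1.0]]
{'clock': 0.15, 'joints': array([ 1.48561476e+00,  3.85414154e-01,  6.95180220e-03, -3.40856414e-04,
       -1.19401386e+00, -2.58590147e-01]), 'joint_vel': array([-0.00011466, -0.00344636,  0.0043756 ,  0.00122583, -0.00047142,
        0.0008526 ]), 'joint_efforts': array([ 1.89767663e-03, -3.92680120e+01,  1.88583183e+01,  4.18859169e+00,
       -3.40570106e-03, -2.08703348e-06]), 'position': array([210.57664342, 588.30958985, 403.85833684]), 'ee_rot': array([ 9.85252851e-01, -1.71102567e-01, -8.50898911e-05,  8.50506994e-04]), 'contact_force': array([ 0.18753025, -0.95296849, -0.14764703]), 'wrist_torque': array([-0.00544346, -0.01438033, -0.02970993]), 'grasp_force': 0.0, 'gripper_width': 85.1993918389285}
```

View pics/scene0.png

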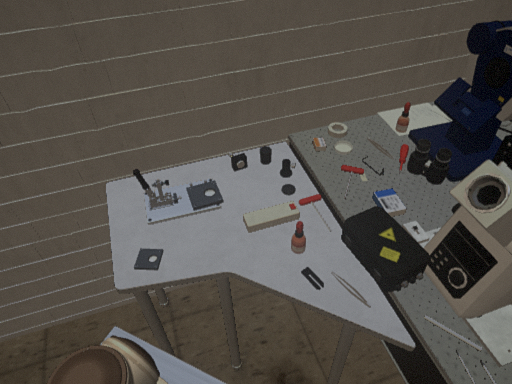

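View pics/side0.png

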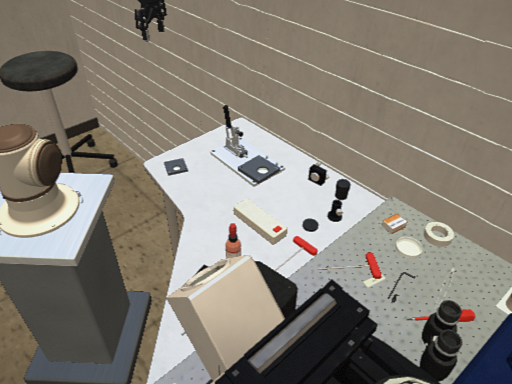

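The scene view shows the jig at about (145–222, 180–220), with the plate at (205,195) and the handle at (140,180). A decoy plate lies at (149,259). In the side view the jig is at (248,165). Next I'll get rough positions.

Run:
```python
from h import *
s=load('scene0');t=load('side0')
for u,v in [(148,221),(222,208),(205,195),(149,259),(158,197)]: print('sc',u,v,pt(s,u,v,12).round(),pt(s,u,v).round())
for u,v in [(261,184),(285,167),(212,147),(263,170),(176,166),(227,108)]: print('sd',u,v,pt(t,u,v,12).round(),pt(t,u,v).round())
for n,f in (('scene0',(100,140,240,290)),('side0',(140,90,300,200))):
    im=cv2.imread(f'pics/{n}.png');a,b,c,d=f
    cv2.imwrite(f'pics/{n}c.png',cv2.resize(im[b:d,a:c],None,fx=4.5,fy=4,interpolation=cv2.INTER_CUBIC))
```

```text
sc 148 221 [423. 274.  12.] [424. 276.   9.]
sc 222 208 [551. 113.  12.] [562. 120.  -2.]
sc 205 195 [575. 184.  12.] [570. 180.  19.]
sc 149 259 [321. 192.  12.] [324. 197.   5.]
sc 158 197 [510. 305.  12.] [498. 291.  29.]
sd 261 184 [584. 118.  12.] [584. 136.  -3.]
sd 285 167 [652. 199.  12.] [653. 203.   9.]
sd 212 147 [428. 289.  12.] [424. 312.  -4.]
sd 263 170 [588. 181.  12.] [588. 169.  21.]
sd 176 166 [333. 187.  12.] [330. 200.   2.]
sd 227 108 [455. 531.  12.] [476. 305. 142.]
```

View pics/wrist0.png

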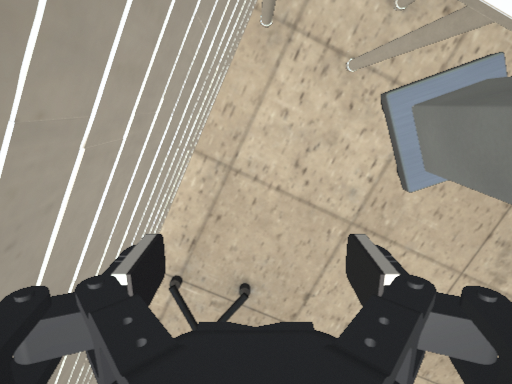

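The wrist camera sees only the floor and the fingers at the moment. The jig centre is at about (538,238), with its +y axis at a yaw of about 130°. The diagonal measures 240 mm against the expected 242. Moving the wrist camera over the jig.

Emit:
carry_out --pt "0.753 0.39 0 0 0 0 1" --pt "0.753 0.39 0 0 0 0 1" --pt "0.753 0.39 0 0 0 0 1" --pt "0.753 0.39 0 0 0 0 1"

```text
clock: 0.65
position: [327.7, 462.0, 404.7]
ee_rot: [0.985, -0.173, -0.0, 0.0]
contact_force: [0.7, 0.1, 0.1]
gripper_width: 85.7
grasp_force: 0.0
```

Emit:
carry_out --pt "0.753 0.39 0 0 0 0 1" --pt "0.753 0.39 0 0 0 0 1" --pt "0.753 0.39 0 0 0 0 1" --pt "0.753 0.39 0 0 0 0 1"

```text
clock: 1.15
position: [442.9, 338.7, 404.4]
ee_rot: [0.985, -0.173, -0.0, 0.0]
contact_force: [-1.2, 0.4, 0.4]
gripper_width: 85.8
grasp_force: 0.0
```

Emit:
carry_out --pt "0.753 0.39 0 0 0 0.167 1" --pt "0.753 0.39 0 0 0 0.167 1" --pt "0.753 0.39 0 0 0 0.167 1" --pt "0.753 0.39 0 0 0 0.167 1" --pt "0.753 0.39 0 0 0 0.167 1" --pt "0.753 0.39 0 0 0 0.167 1"

```text
clock: 1.9
position: [556.3, 217.3, 404.7]
ee_rot: [0.908, -0.419, -0.0, -0.0]
contact_force: [-0.2, -0.5, 0.3]
gripper_width: 85.0
grasp_force: 0.0
```

Run:
```python
from h import *
print(arm.read_state());snap('wrist','w1')
```

```text
{'clock': 1.9, 'joints': array([ 6.43176735e-01,  3.37568546e-01, -6.31633350e-02, -2.24340048e-04,
       -1.17003143e+00,  6.20655227e-02]), 'joint_vel': array([-0.0009944 , -0.00407335,  0.00082351,  0.00361569, -0.00069633,
        0.00029363]), 'joint_efforts': array([-2.74873506e-01, -3.64345264e+01,  1.86568916e+01,  4.14741665e+00,
       -2.97175472e-05,  1.53388514e-04]), 'position': array([556.30688487, 217.27894226, 404.74463187]), 'ee_rot': array([ 9.07786224e-01, -4.19433142e-01, -8.30534183e-05, -6.35766114e-05]), 'contact_force': array([-0.20635009, -0.51805495,  0.27053762]), 'wrist_torque': array([ 0.01110346,  0.04537338, -0.02780513]), 'grasp_force': 0.0, 'gripper_width': 85.04580637197131}
```

View pics/w1.png

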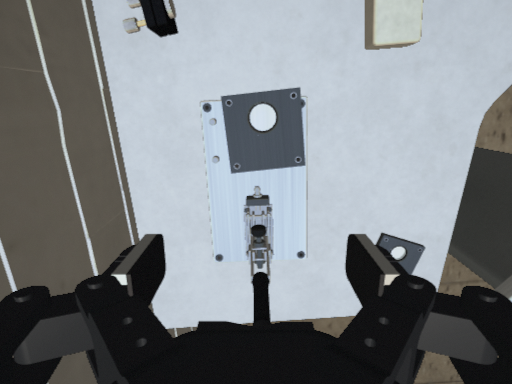

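The wrist view shows the jig at (202–308, 96–264) and the pins at (214,122) and (215,160) on the left. The askew plate's corners are (222,96), (299,88), (305,165) and (231,173). The nose is at (257,190) and the handle at (260,300). I'll go lower and measure from there.

Emit:
carry_out --pt "0.15 0 0.25 0 0 0 1" --pt "0.15 0 0.5 0 0 0 1" --pt "0.15 0 0.5 0 0 0 1" --pt "0.15 0 0.5 0 0 0 1"

```text
clock: 2.45
position: [577.0, 194.0, 306.9]
ee_rot: [0.908, -0.42, 0.001, -0.001]
contact_force: [1.2, 0.0, 0.6]
gripper_width: 85.2
grasp_force: 0.0
```

Run:
```python
from h import *
print(arm.read_state()['position']);snap('wrist','w2')
im=cv2.imread('pics/w2.png')
cv2.imwrite('pics/w2c.png',cv2.resize(im[20:320,110:410],(600,600),interpolation=cv2.INTER_CUBIC))
```

```text
[577.01595904 194.02792624 306.89267887]
```

View pics/w2c.png

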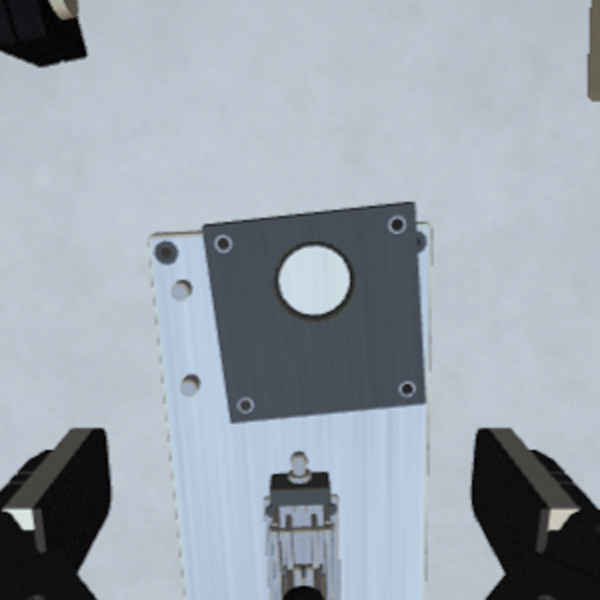

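In the crop, the pin tops are at about (181,288) and (191,384), the nose tip at (299,454), and the plate corners at (203,226), (414,203), (425,404) and (231,422). The jig's -y corners are at (150,234) and (433,223).

```bash
cat >> h.py <<'E'
def jig(s,p1,p2):
    # pins (-36),( -80) world xy -> rotation R (cols xj,yj), origin
    d=p1-p2; y=d[:2]/np.linalg.norm(d[:2]); x=np.array([y[1],-y[0]])
    R=np.c_[x,y]; o=(p1+p2)[:2]/2-R@np.array([48,-58]); return R,o,np.linalg.norm(d[:2])
E
python3 - <<'E'
from h import *
s=load('w2')
g=lambda u,v,z:pt(s,u/2+110-.25,v/2+20-.25,z)
p1=g(191,383,21.5);p2=g(181,288,21.5)
R,o,L=jig(s,p1,p2);print('pin gap',L,'yaw',np.degrees(np.arctan2(R[1,0],R[0,0])),o)
J=lambda p:(R.T@(p[:2]-o)).round(1)
for n,u,v,z in [('c-+',150,234,12),('c--',433,223,12),('pl',203,226,24),('pl',414,203,24),('pl',425,404,24),('pl',231,422,24),('nose',299,453,18.5),('brk',272,475,29),('brk',328,474,29)]:
    print(n,J(g(u,v,z)))
# mask fit
im=s['im'].astype(int);m=((im.sum(2)<300)).astype(np.uint8)
m=cv2.morphologyEx(m,cv2.MORPH_OPEN,np.ones((3,3)))
cs,_=cv2.findContours(m,cv2.RETR_EXTERNAL,cv2.CHAIN_APPROX_NONE)
for c in cs:
    r=cv2.minAreaRect(c)
    if 5000<cv2.contourArea(c)<20000:
        q=cv2.approxPolyDP(cv2.convexHull(c),8,True)[:,0]; print(r,[J(pt(s,a,b,24)).tolist() for a,b in q])
e=arm.read_state()['ee_rot'];print(e)
E
```

```text
pin gap 43.03577524823057 yaw 43.572201069004784 [535.51661311 234.65510227]
c-+ [  60.8 -102.2]
c-- [ -61.4 -100. ]
pl [  35.8 -105.3]
pl [ -50.9 -109.7]
pl [-55.5 -21.8]
pl [ 31.4 -17.9]
nose [1.8 1.7]
brk [14.4  6.7]
brk [-10.9   7.6]
((270.33538818359375, 176.01829528808594), (100.38225555419922, 109.1063461303711), 83.6598129272461) [[-50.3, -109.9], [-54.4, -23.5], [30.7, -18.6], [35.1, -105.8]]
[ 0.90758437 -0.41986243  0.00166809 -0.00183647]
```

Run:
```python
from h import *
s=load('w2')
g=lambda u,v,z:pt(s,u/2+110-.25,v/2+20-.25,z)[:2]
W=np.array([g(191,383,21.5),g(181,288,21.5),g(150,234,12),g(433,223,12),g(272,475,29),g(328,474,29)])
M=np.array([[48,-36],[48,-80],[62,-104],[-62,-104],[14,11.5],[-14,11.5]],float)
w0,m0=W.mean(0),M.mean(0)
U,S,V=np.linalg.svd((M-m0).T@(W-w0)); R=V.T@U.T
o=w0-R@m0
print('yaw',np.degrees(np.arctan2(R[1,0],R[0,0])),o)
J=lambda p:(R.T@(p[:2]-o)).round(1)
print('res',[(J(w)-m).round(1).tolist() for w,m in zip(W,M)])
for n,u,v,z in [('pl',203,226,24),('pl',414,203,24),('pl',425,404,24),('pl',231,422,24),('nose',299,453,18.5)]: print(n,J(g(u,v,z)))
np.savez('jig.npz',R=R,o=o)
p=arm.read_state()['position'];print('tcp jig',J(p))
```

```text
yaw 42.77721417597316 [536.55629728 235.28308464]
res [[-0.7, 0.4], [-0.1, 1.4], [-1.0, 2.9], [0.9, 3.4], [-0.9, -4.3], [1.8, -3.8]]
pl [  36.  -104.5]
pl [ -50.6 -110.1]
pl [-56.4 -22.3]
pl [ 30.5 -17.2]
nose [0.6 2. ]
tcp jig [  1.7 -57.8]
```

Emit:
carry_out --pt "0.017 0.3 0 0 0 -0.013 -1" --pt "0.017 0.408 0 0 0 -0.013 -1" --pt "0.017 0.408 0 0 0 -0.013 -1" --pt "0.017 0.408 0.3 0 0 -0.013 -1" --pt "0.017 0.408 0.45 0 0 -0.013 -1" --pt "0.017 0.408 0.54 0 0 -0.013 -1" --pt "0.017 0.408 0.54 0 0 -0.013 -1"

```text
clock: 3.38
position: [517.3, 138.6, 196.6]
ee_rot: [0.916, -0.402, 0.0, 0.0]
contact_force: [-0.3, -0.2, 0.0]
gripper_width: 0.0
grasp_force: 0.0
```

```bash
cat >> h.py <<'E'
Z=np.load('jig.npz') if __import__('os').path.exists('jig.npz') else None
def J(p): return (Z['R'].T@(np.asarray(p)[:2]-Z['o'])).round(1)
def st():
    s=arm.read_state(); q=s['ee_rot']; f=s['contact_force']
    print('t',s['clock'],'tcp jig',J(s['position']),'tip z',s['position'][2]-173,'yaw',np.degrees(2*np.arctan2(q[1],q[0])).round(2),'Fj',(Z['R'].T@f[:2]).round(2),f[2].round(2),'w',s['gripper_width'])
E
python3 - <<'E'
from h import *
st();snap('wrist','w3')
im=cv2.imread('pics/w3.png');cv2.imwrite('pics/w3.png',im)
E
```

```text
t 3.375 tcp jig [-79.8 -57.9] tip z 23.592887023822755 yaw -47.36 Fj [-0.39  0.03] 0.04 w 0.04383950367212448
```

View pics/w3.png

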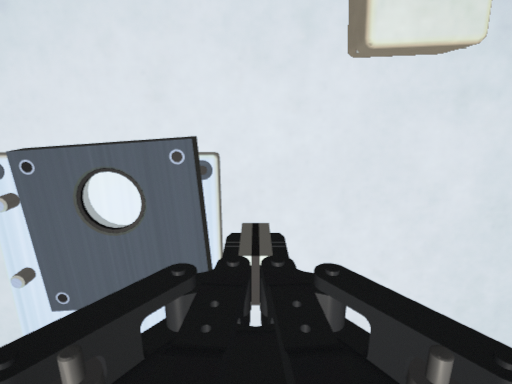

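The fingertips are shut at (257,232), and the plate's -x edge is about 24 mm to their left. Lowering and approaching.

Emit:
carry_out --pt "0 0 0.038 0 0 0 -1" --pt "0 -0.02 0.038 0 0 0 -1" --pt "0 -0.035 0.038 0 0 0 -1" --pt "0 -0.035 0.038 0 0 0 -1"

```text
clock: 3.92
position: [521.9, 142.6, 189.5]
ee_rot: [0.916, -0.402, 0.0, -0.0]
contact_force: [-1.1, 0.3, 0.0]
gripper_width: -0.1
grasp_force: 0.0
```

Emit:
carry_out --pt "0 -0.01 0 0 0 0 -1" --pt "0 -0.02 0 0 0 0 -1" --pt "0 -0.03 0 0 0 0 -1" --pt "0 -0.03 0 0 0 0 -1"

```text
clock: 4.42
position: [526.1, 146.5, 189.1]
ee_rot: [0.916, -0.402, 0.0, -0.0]
contact_force: [-0.4, 0.2, 0.1]
gripper_width: 0.1
grasp_force: 0.0
```

```bash
python3 -c "
from h import *
st()"
```

```text
t 4.425 tcp jig [-68.  -58.1] tip z 16.08025532106788 yaw -47.41 Fj [-0.15  0.38] 0.1 w 0.12764781653008403
```

Emit:
carry_out --pt "0 -0.005 0 0 0 0 -1" --pt "0 -0.01 0 0 0 0 -1" --pt "0 -0.015 0 0 0 0 -1" --pt "0 -0.02 0 0 0 0 -1" --pt "0 -0.02 0 0 0 0 -1"

```text
clock: 5.05
position: [528.8, 149.1, 189.0]
ee_rot: [0.916, -0.402, -0.0, 0.0]
contact_force: [-0.6, -0.1, 0.7]
gripper_width: -0.0
grasp_force: 0.5
```

Emit:
carry_out --pt "0 -0.0025 0 0 0 0 -1" --pt "0 -0.005 0 0 0 0 -1" --pt "0 -0.0075 0 0 0 0 -1" --pt "0 -0.01 0 0 0 0 -1" --pt "0 -0.01 0 0 0 0 -1"

```text
clock: 5.68
position: [530.5, 150.5, 189.1]
ee_rot: [0.916, -0.402, 0.0, -0.0]
contact_force: [-0.9, -0.9, 0.1]
gripper_width: -0.1
grasp_force: 0.3
```

```bash
python3 -c "
from h import *
st();snap('wrist','w4')"
```

```text
t 5.675 tcp jig [-62.  -58.1] tip z 16.131234727546996 yaw -47.42 Fj [-1.29 -0.04] 0.06 w -0.07663258892760806
```

View pics/w4.png

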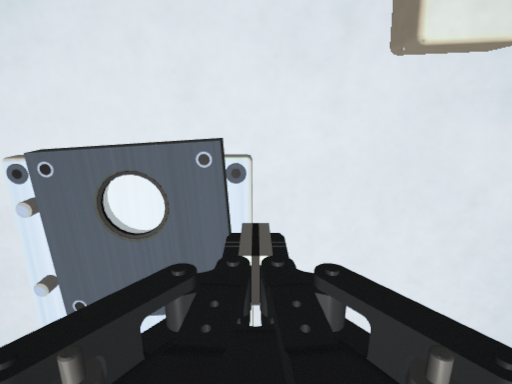

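The finger is now pushing the plate. The gap at the outer pin (27,208) is about 3 mm and at the inner pin (45,286) about 6 mm. I'll continue in small steps.

Emit:
carry_out --pt "0 -0.0025 0 0 0 0 -1" --pt "0 -0.005 0 0 0 0 -1" --pt "0 -0.0075 0 0 0 0 -1" --pt "0 -0.0075 0 0 0 0 -1"

```text
clock: 6.22
position: [531.6, 151.5, 189.1]
ee_rot: [0.916, -0.402, 0.0, -0.0]
contact_force: [-1.6, -1.8, -0.1]
gripper_width: 0.0
grasp_force: 0.4
```

Emit:
carry_out --pt "0 -0.0025 0 0 0 0 -1" --pt "0 -0.005 0 0 0 0 -1" --pt "0 -0.005 0 0 0 0 -1"

```text
clock: 6.6
position: [532.3, 152.2, 189.1]
ee_rot: [0.916, -0.402, 0.0, -0.0]
contact_force: [-0.7, 0.0, -0.2]
gripper_width: -0.1
grasp_force: 0.4
```

Emit:
carry_out --pt "0 -0.0025 0 0 0 0 -1" --pt "0 -0.005 0 0 0 0 -1" --pt "0 -0.005 0 0 0 0 -1"

```text
clock: 6.98
position: [533.0, 152.9, 189.1]
ee_rot: [0.916, -0.402, 0.0, -0.0]
contact_force: [-0.1, -0.2, -0.5]
gripper_width: -0.2
grasp_force: 0.4
```

Emit:
carry_out --pt "0 -0.0025 0 0 0 0 -1" --pt "0 -0.005 0 0 0 0 -1" --pt "0 -0.005 0 0 0 0 -1"

```text
clock: 7.35
position: [533.8, 153.6, 189.1]
ee_rot: [0.916, -0.402, 0.0, -0.0]
contact_force: [-0.9, -0.2, -0.0]
gripper_width: 0.1
grasp_force: 0.4
```

```bash
python3 -c "
from h import *
st();snap('wrist','w5')"
```

```text
t 7.35 tcp jig [-57.5 -58.1] tip z 16.12104414116658 yaw -47.41 Fj [-0.82  0.45] -0.05 w 0.06978408639605913
```

View pics/w5.png

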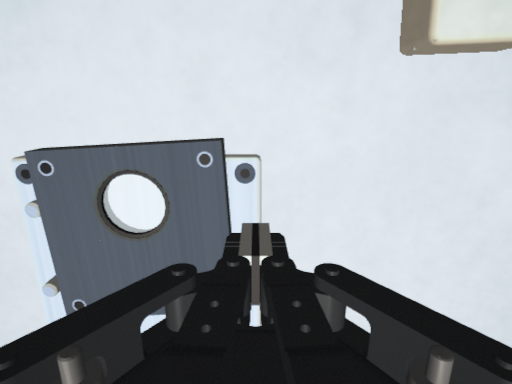

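The outer pin at (34,208) now touches or nearly touches the plate edge, and the inner one at (52,286) still has a gap of about 2 to 3 mm.

Emit:
carry_out --pt "0 -0.0025 0 0 0 0 -1" --pt "0 -0.005 0 0 0 0 -1" --pt "0 -0.005 0 0 0 0 -1"

```text
clock: 7.78
position: [534.5, 154.2, 189.1]
ee_rot: [0.916, -0.402, 0.0, -0.0]
contact_force: [-0.2, -0.7, -0.2]
gripper_width: -0.3
grasp_force: 0.4
```

Emit:
carry_out --pt "0 -0.0025 0 0 0 0 -1" --pt "0 -0.0025 0 0 0 0 -1"

```text
clock: 8.02
position: [534.9, 154.5, 189.1]
ee_rot: [0.916, -0.402, 0.0, -0.0]
contact_force: [-1.2, -0.7, -0.4]
gripper_width: 0.0
grasp_force: 0.4
```

Emit:
carry_out --pt "0 -0.0025 0 0 0 0 -1" --pt "0 -0.0025 0 0 0 0 -1"

```text
clock: 8.28
position: [535.2, 154.9, 189.1]
ee_rot: [0.916, -0.402, 0.0, -0.0]
contact_force: [-0.3, -0.5, 0.3]
gripper_width: 0.3
grasp_force: 0.4
```

Emit:
carry_out --pt "0 -0.0025 0 0 0 0 -1" --pt "0 -0.0025 0 0 0 0 -1"

```text
clock: 8.52
position: [535.5, 155.1, 189.1]
ee_rot: [0.916, -0.402, -0.0, 0.0]
contact_force: [-0.7, -0.8, -0.2]
gripper_width: 0.0
grasp_force: 0.6
```

Emit:
carry_out --pt "0 -0.0025 0 0 0 0 -1" --pt "0 -0.0025 0 0 0 0 -1"

```text
clock: 8.78
position: [535.7, 155.3, 189.0]
ee_rot: [0.916, -0.402, -0.0, 0.0]
contact_force: [-2.4, -2.0, 0.7]
gripper_width: 0.1
grasp_force: 1.2
```

Emit:
carry_out --pt "0 -0.0025 0 0 0 0 -1" --pt "0 -0.0025 0 0 0 0 -1"

```text
clock: 9.02
position: [535.9, 155.5, 189.0]
ee_rot: [0.916, -0.402, -0.001, 0.001]
contact_force: [-2.8, -3.1, 1.8]
gripper_width: 0.5
grasp_force: 2.1
```

Run:
```python
from h import *
st();snap('wrist','w6')
im=cv2.imread('pics/w6.png')
cv2.imwrite('pics/w6c.png',cv2.resize(im[120:330,0:280],(800,600),interpolation=cv2.INTER_CUBIC))
```

```text
t 9.025 tcp jig [-54.7 -58.1] tip z 15.955041996918254 yaw -47.43 Fj [-4.14 -0.39] 1.77 w 0.45560809826891374
```

View pics/w6c.png

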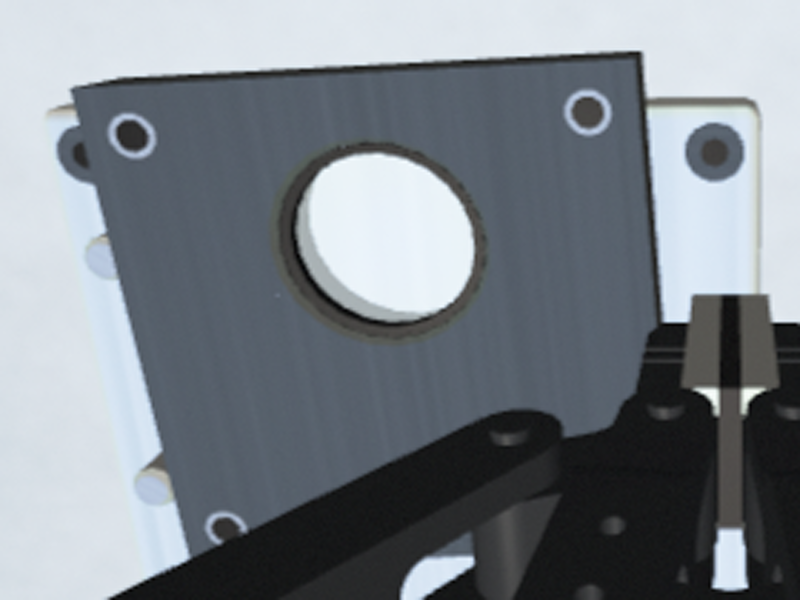

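Run:
```python
from h import *
s=load('w6'); k=280/800
g=lambda u,v,z:pt(s,u*k,v*k+120,z)[:2]
P=[g(100,258,21.5),g(155,487,21.5)]
a,b=g(80,105,24),g(190,553,24); c,d=g(640,52,24),g(661,318,24); e,f=g(758,115,12),g(762,285,12)
n=lambda a,b:np.degrees(np.arctan2(*(b-a)[::-1]))
print([J(p) for p in P+[a,b,c,d,e,f]]); print(np.linalg.norm(P[0]-P[1]),n(a,b),n(c,d),n(e,f),n(P[0],P[1]))
u=(b-a)/np.linalg.norm(b-a)
for p in P: q=p-a; print(u[0]*q[1]-u[1]*q[0])
```

```text
[array([ 49.4, -77. ]), array([ 48. , -33.2]), array([  45.6, -103.2]), array([ 42.2, -21.2]), array([ -42.1, -111.1]), array([-44.3, -66.8]), array([-60.8, -99. ]), array([-61.7, -67.9])]
43.79179525853952 135.14848769680023 135.5583164475444 134.40075797661757 134.55294292401095
-4.8281811057788016
-5.283354337893371
```

Emit:
carry_out --pt "0 -0.0025 0 0 0 0 -1" --pt "0 -0.0025 0 0 0 0 -1"

```text
clock: 9.32
position: [536.1, 155.7, 188.9]
ee_rot: [0.916, -0.402, -0.001, 0.001]
contact_force: [-4.2, -3.4, 2.1]
gripper_width: -0.1
grasp_force: 2.9
```

Emit:
carry_out --pt "0 -0.0025 0 0 0 0 -1" --pt "0 -0.0025 0 0 0 0 -1"

```text
clock: 9.57
position: [536.2, 155.9, 188.9]
ee_rot: [0.916, -0.402, -0.001, 0.001]
contact_force: [-3.6, -4.4, 2.1]
gripper_width: -0.1
grasp_force: 3.4
```

Run:
```python
from h import *
st();snap('wrist','w7')
import numpy as np
s=load('w6'); k=280/800
g=lambda u,v,z:pt(s,u*k,v*k+120,z)[:2]
y=np.radians(44.2); R=np.array([[np.cos(y),-np.sin(y)],[np.sin(y),np.cos(y)]])
o=(g(100,258,21.5)+g(155,487,21.5))/2-R@np.array([48,-58])
np.savez('jig.npz',R=R,o=o);print(o)
p=arm.read_state()['position'];print(R.T@(p[:2]-o))
s=load('w2');g=lambda u,v,z:pt(s,u/2+110-.25,v/2+20-.25,z)[:2]
for n,u,v,z in [('c',150,234,12),('c',433,223,12),('pin',191,383,21.5),('pin',181,288,21.5),('nose',299,453,18.5),('pl',425,404,24),('pl',231,422,24)]: print(n,(R.T@(g(u,v,z)-o)).round(1))
# edge fits in w7: dark plate right/left edges
```

```text
t 9.575 tcp jig [-54.2 -58.1] tip z 15.898111355854837 yaw -47.44 Fj [-5.63 -0.73] 2.05 w -0.052021205110999315
[534.87230276 236.0390144 ]
[-54.95179063 -58.42659248]
c [  59.2 -104.3]
c [ -62.9 -100.8]
pin [ 47.1 -38.4]
pin [ 46.6 -81.5]
nose [1.3 0.3]
pl [-56.3 -22.6]
pl [ 30.7 -19.7]
```

Force is now about 5.6 N on the pins, with both distances equal to within about 0.5 mm. I'll back off and go round to the -y end.

Emit:
carry_out --pt "0.003 0.1 0 0 0 0 -1" --pt "0.003 0.1 0 0 0 0 -1" --pt "0.2 0.095 0 0 0 -0.009 -1" --pt "0.357 0.09 0 0 0 -0.009 -1" --pt "0.357 0.09 0 0 0 -0.009 -1" --pt "0.35 -0.15 0 0 0 -0.009 -1" --pt "0.347 -0.285 0 0 0 -0.009 -1" --pt "0.347 -0.285 0 0 0 -0.009 -1" --pt "0.347 -0.285 0 0 0 -0.009 -1"

```text
clock: 10.75
position: [625.4, 144.4, 188.8]
ee_rot: [0.921, -0.389, -0.0, 0.0]
contact_force: [0.1, 0.5, 0.6]
gripper_width: -0.1
grasp_force: 0.0
```

Run:
```python
from h import *
st();snap('wrist','w8')
im=cv2.imread('pics/w8.png')
cv2.imwrite('pics/w8c.png',np.vstack([cv2.imread('pics/w7.png')[100:330],im[100:]]))
```

```text
t 10.75 tcp jig [   1.  -128.8] tip z 15.829897220129823 yaw -45.77 Fj [0.37 0.27] 0.56 w -0.1232641582901977
```

View pics/w8c.png

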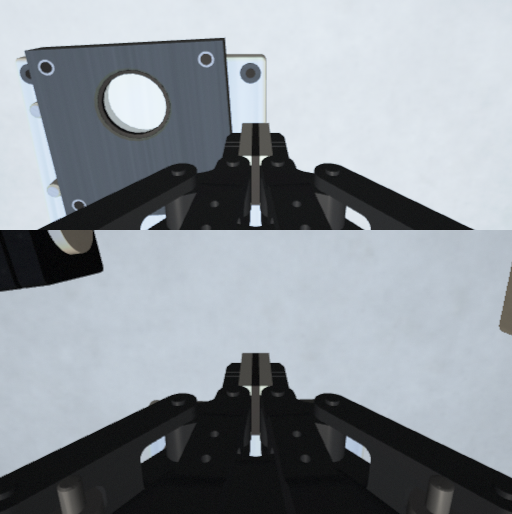

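The upper half shows the plate side parallel to the pins, and the lower half shows the finger beyond the -y end. The mirror at upper left is well clear. I'll push along jig +y (tool -x) in steps.

Emit:
carry_out --pt "-0.01 0 0 0 0 0 -1" --pt "-0.02 0 0 0 0 0 -1" --pt "-0.03 0 0 0 0 0 -1" --pt "-0.04 0 0 0 0 0 -1" --pt "-0.05 0 0 0 0 0 -1" --pt "-0.06 0 0 0 0 0 -1"

```text
clock: 11.55
position: [617.6, 152.4, 189.2]
ee_rot: [0.921, -0.389, 0.0, 0.0]
contact_force: [0.6, -1.6, -0.4]
gripper_width: 0.4
grasp_force: 1.0
```

Emit:
carry_out --pt "-0.005 0 0 0 0 0 -1" --pt "-0.01 0 0 0 0 0 -1" --pt "-0.015 0 0 0 0 0 -1" --pt "-0.02 0 0 0 0 0 -1"

```text
clock: 12.05
position: [614.7, 155.4, 189.1]
ee_rot: [0.921, -0.389, -0.0, 0.0]
contact_force: [0.3, -3.4, -0.0]
gripper_width: 0.1
grasp_force: 1.3
```

```bash
python3 -c "
from h import *
st()"
```

```text
t 12.05 tcp jig [   1.  -113.5] tip z 16.06578339635371 yaw -45.81 Fj [-2.2  -2.67] -0.02 w 0.09176255666182465
```

Emit:
carry_out --pt "-0.005 0 0 0 0 0 -1" --pt "-0.01 0 0 0 0 0 -1" --pt "-0.015 0 0 0 0 0 -1" --pt "-0.02 0 0 0 0 0 -1"

```text
clock: 12.55
position: [611.9, 158.4, 189.0]
ee_rot: [0.921, -0.389, -0.0, 0.0]
contact_force: [-0.1, -3.1, 0.7]
gripper_width: -0.1
grasp_force: 1.2
```

Emit:
carry_out --pt "-0.005 0 0 0 0 0 -1" --pt "-0.01 0 0 0 0 0 -1" --pt "-0.015 0 0 0 0 0 -1"

```text
clock: 12.92
position: [609.9, 160.8, 189.1]
ee_rot: [0.921, -0.389, 0.0, -0.0]
contact_force: [-0.4, -2.1, -0.3]
gripper_width: 0.0
grasp_force: 0.7
```

```bash
python3 -c "
from h import *
st()"
```

```text
t 12.925 tcp jig [   1.3 -106.3] tip z 16.05149502939446 yaw -45.8 Fj [-1.76 -1.19] -0.31 w 0.02296342312462785
```

Emit:
carry_out --pt "-0.0025 0 0 0 0 0 -1" --pt "-0.005 0 0 0 0 0 -1" --pt "-0.0075 0 0 0 0 0 -1" --pt "-0.01 0 0 0 0 0 -1"

```text
clock: 13.42
position: [608.6, 162.1, 189.2]
ee_rot: [0.921, -0.389, 0.0, -0.0]
contact_force: [0.3, -0.7, -0.7]
gripper_width: 0.2
grasp_force: 0.4
```

Emit:
carry_out --pt "-0.0025 0 0 0 0 0 -1" --pt "-0.005 0 0 0 0 0 -1"

```text
clock: 13.68
position: [607.9, 162.8, 189.2]
ee_rot: [0.921, -0.389, 0.0, -0.0]
contact_force: [0.5, -0.0, -0.2]
gripper_width: 0.2
grasp_force: 0.4
```

Emit:
carry_out --pt "-0.0025 0 0 0 0 0 -1" --pt "-0.005 0 0 0 0 0 -1"

```text
clock: 13.92
position: [607.2, 163.4, 189.2]
ee_rot: [0.921, -0.389, 0.0, -0.0]
contact_force: [0.5, -1.0, -0.6]
gripper_width: -0.1
grasp_force: 0.4
```

Emit:
carry_out --pt "-0.0025 0 0 0 0 0 -1" --pt "-0.005 0 0 0 0 0 -1"

```text
clock: 14.18
position: [606.5, 164.1, 189.2]
ee_rot: [0.921, -0.389, 0.0, -0.0]
contact_force: [1.0, -1.1, -0.6]
gripper_width: -0.0
grasp_force: 0.5
```

Emit:
carry_out --pt "-0.0025 0 0 0 0 0 -1" --pt "-0.005 0 0 0 0 0 -1"

```text
clock: 14.42
position: [605.8, 164.8, 189.2]
ee_rot: [0.921, -0.389, 0.0, -0.0]
contact_force: [0.4, -0.7, -0.1]
gripper_width: -0.1
grasp_force: 0.5
```

Emit:
carry_out --pt "-0.0025 0 0 0 0 0 -1" --pt "-0.005 0 0 0 0 0 -1"

```text
clock: 14.68
position: [605.0, 165.6, 189.1]
ee_rot: [0.921, -0.389, 0.0, -0.0]
contact_force: [0.8, -0.1, -0.3]
gripper_width: -0.1
grasp_force: 0.6
```

Emit:
carry_out --pt "-0.0025 0 0 0 0 0 -1" --pt "-0.005 0 0 0 0 0 -1"

```text
clock: 14.92
position: [604.4, 166.3, 189.2]
ee_rot: [0.921, -0.389, 0.0, -0.0]
contact_force: [1.6, -1.5, 0.2]
gripper_width: -0.6
grasp_force: 0.6
```

```bash
python3 -c "
from h import *
st();snap('side','s1');snap('wrist','w9')"
```

```text
t 14.925 tcp jig [  1.2 -98.4] tip z 16.17584957833884 yaw -45.79 Fj [ 0.09 -2.18] 0.19 w -0.5719856572094222
```

Emit:
carry_out --pt "-0.0025 0 0 0 0 0 -1" --pt "-0.004 0 0 0 0 0 -1"

```text
clock: 15.28
position: [604.0, 166.6, 189.2]
ee_rot: [0.921, -0.389, 0.0, -0.0]
contact_force: [2.3, -2.8, -0.8]
gripper_width: 0.1
grasp_force: 1.9
```

Emit:
carry_out --pt "-0.0025 0 0 0 0 0 -1" --pt "-0.004 0 0 0 0 0 -1"

```text
clock: 15.52
position: [603.8, 166.9, 189.3]
ee_rot: [0.921, -0.389, 0.001, -0.0]
contact_force: [4.6, -5.0, -1.7]
gripper_width: -0.3
grasp_force: 3.3
```

Emit:
carry_out --pt "-0.0025 0 0 0 0 0 -1" --pt "-0.0025 0 0 0 0 0 -1"

```text
clock: 15.78
position: [603.7, 167.1, 189.5]
ee_rot: [0.921, -0.389, 0.001, -0.0]
contact_force: [5.5, -4.8, -0.8]
gripper_width: -0.3
grasp_force: 3.6
```

Emit:
carry_out --pt "-0.0025 0 0 0 0 0 -1" --pt "-0.0025 0 0 0 0 0 -1"

```text
clock: 16.02
position: [603.7, 167.3, 189.6]
ee_rot: [0.921, -0.389, 0.001, -0.0]
contact_force: [6.7, -6.4, -1.1]
gripper_width: 0.0
grasp_force: 4.3
```

The stop is reached at about 9 N. I'll re-seat the side, then press the end again.

Emit:
carry_out --pt "0.05 0 0 0 0 0 -1" --pt "0.1 0 0 0 0 0 -1" --pt "0.1 0.25 0 0 0 0 -1" --pt "0.1 0.395 0 0 0 0 -1" --pt "0.1 0.395 0 0 0 0 -1" --pt "-0.1 0.395 0 0 0 0 -1" --pt "-0.205 0.395 0 0 0 0 -1" --pt "-0.205 0.395 0 0 0 0 -1" --pt "-0.205 0.33 0 0 0 0 -1" --pt "-0.205 0.305 0 0 0 0 -1" --pt "-0.205 0.3 0 0 0 0 -1" --pt "-0.205 0.3 0 0 0 0 -1"

```text
clock: 17.52
position: [531.1, 155.4, 188.9]
ee_rot: [0.921, -0.389, -0.0, 0.0]
contact_force: [0.4, 0.5, -0.3]
gripper_width: -0.1
grasp_force: 0.0
```

Run:
```python
from h import *
st();snap('wrist','w10')
im=cv2.imread('pics/w10.png')
cv2.imwrite('pics/w10c.png',cv2.resize(im[120:330,0:280],(800,600),interpolation=cv2.INTER_CUBIC))
```

```text
t 17.525 tcp jig [-58.9 -55.2] tip z 15.875861742796957 yaw -45.83 Fj [0.66 0.1 ] -0.28 w -0.050224067937558334
```

View pics/w10c.png

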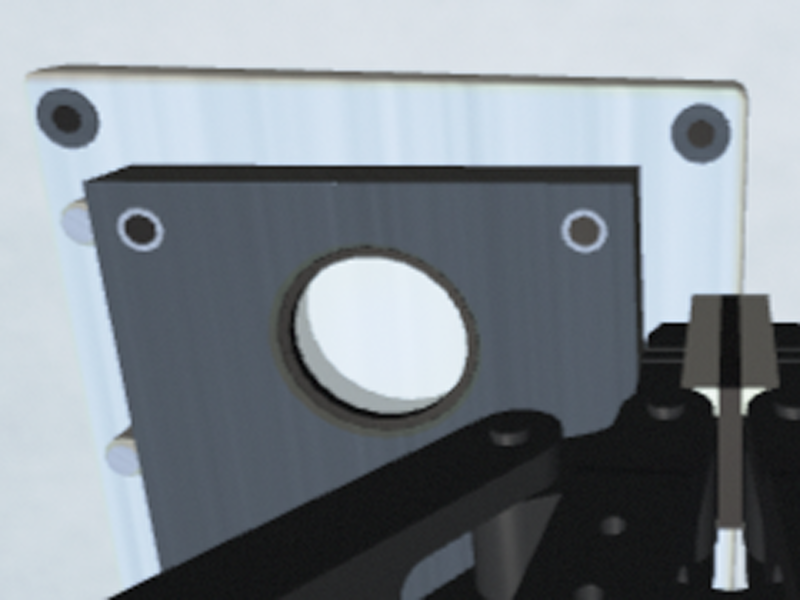

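The view shows the plate along both pins at (80,222) and (125,455), with the finger about 4 mm off its side. Pressing the side again.

Emit:
carry_out --pt "0 -0.005 0 0 0 0 -1" --pt "0 -0.01 0 0 0 0 -1" --pt "0 -0.015 0 0 0 0 -1"

```text
clock: 17.95
position: [533.1, 157.8, 189.2]
ee_rot: [0.921, -0.389, 0.0, -0.0]
contact_force: [-0.2, -0.8, 0.0]
gripper_width: -0.2
grasp_force: 0.0
```

Emit:
carry_out --pt "0 -0.0025 0 0 0 0 -1" --pt "0 -0.005 0 0 0 0 -1"

```text
clock: 18.2
position: [533.6, 158.3, 189.1]
ee_rot: [0.921, -0.389, -0.0, 0.0]
contact_force: [-0.5, -1.4, 1.7]
gripper_width: -0.1
grasp_force: 0.9
```

Emit:
carry_out --pt "0 -0.0025 0 0 0 0 -1" --pt "0 -0.005 0 0 0 0 -1"

```text
clock: 18.45
position: [534.0, 158.6, 189.0]
ee_rot: [0.921, -0.389, -0.001, 0.001]
contact_force: [-1.1, -4.6, 4.1]
gripper_width: 0.1
grasp_force: 2.5
```

Run:
```python
from h import *
st()
s=load('w10'); k=280/800
g=lambda u,v,z:pt(s,u*k,v*k+120,z)[:2]
n=lambda a,b:np.degrees(np.arctan2(*(b-a)[::-1])).round(2)
print('pins',n(g(78,223,21.5),g(124,456,21.5)),'side',n(g(90,195,24),g(162,565,24)),'side2',n(g(637,182,24),g(640,350,24)),'end',n(g(95,182,24),g(635,182,24)),'jig end',n(g(70,72,12),g(720,84,12)),'jig side',n(g(746,110,12),g(740,285,12)))
```

```text
t 18.45 tcp jig [-54.7 -54.9] tip z 16.003390466688785 yaw -45.82 Fj [-3.98 -2.48] 4.06 w 0.09577185377844691
pins 133.59 side 133.74 side2 133.54 end -135.85 jig end -136.91 jig side 132.51
```

Emit:
carry_out --pt "0 0.05 0 0 0 0 -1" --pt "0 0.12 0 0 0 0 -1" --pt "0.15 0.12 0 0 0 0 -1" --pt "0.31 0.12 0 0 0 0 -1" --pt "0.31 0.12 0 0 0 0 -1" --pt "0.31 -0.1 0 0 0 0 -1" --pt "0.31 -0.275 0 0 0 0 -1" --pt "0.31 -0.275 0 0 0 0 -1" --pt "0.26 -0.275 0 0 0 0 -1" --pt "0.235 -0.275 0 0 0 0 -1" --pt "0.225 -0.275 0 0 0 0 -1" --pt "0.225 -0.275 0 0 0 0 -1"

```text
clock: 19.95
position: [605.0, 165.2, 189.4]
ee_rot: [0.921, -0.389, 0.0, -0.0]
contact_force: [0.4, -0.1, 0.7]
gripper_width: 0.1
grasp_force: 0.0
```

```bash
python3 -c "
from h import *
st()"
```

```text
t 19.95 tcp jig [  0.9 -99.7] tip z 16.365490616855027 yaw -45.79 Fj [ 0.23 -0.32] 0.71 w 0.05370693075213599
```

Emit:
carry_out --pt "-0.004 0 0 0 0 0 -1" --pt "-0.009 0 0 0 0 0 -1" --pt "-0.009 0 0 0 0 0 -1"

```text
clock: 20.32
position: [604.1, 166.4, 189.1]
ee_rot: [0.921, -0.389, 0.0, 0.0]
contact_force: [-0.3, -1.0, 0.1]
gripper_width: -0.1
grasp_force: 0.3
```

Emit:
carry_out --pt "-0.0025 0 0 0 0 0 -1" --pt "-0.005 0 0 0 0 0 -1"

```text
clock: 20.58
position: [603.8, 166.7, 189.2]
ee_rot: [0.921, -0.389, 0.0, 0.0]
contact_force: [4.9, -4.9, -0.8]
gripper_width: 0.3
grasp_force: 3.0
```

Emit:
carry_out --pt "-0.0025 0 0 0 0 0 -1" --pt "-0.004 0 0 0 0 0 -1"

```text
clock: 20.82
position: [603.6, 166.9, 189.3]
ee_rot: [0.921, -0.389, 0.001, 0.0]
contact_force: [4.2, -7.1, -0.5]
gripper_width: 0.4
grasp_force: 4.0
```

```bash
python3 -c "
from h import *
st()"
```

```text
t 20.825 tcp jig [  1.1 -97.4] tip z 16.326310973368322 yaw -45.79 Fj [-1.98 -8.04] -0.51 w 0.37730352160456454
```

The end was pressed at 8.0 N at the same contact position, so the side is home. Now retreating, going up and over to the handle.

Emit:
carry_out --pt "0.04 0 0 0 0 0 -1" --pt "0.06 0 -0.25 0 0 0 -1" --pt "0.06 0 -0.55 0 0 0 -1" --pt "0.06 0 -0.8 0 0 0 -1" --pt "-0.2 0.005 -0.82 0 0 0 -1" --pt "-0.5 0.005 -0.82 0 0 0 -1" --pt "-0.75 0.005 -0.82 0 0 0 -1" --pt "-0.81 0.005 -0.82 0 0 0 -1" --pt "-0.81 0.005 -0.65 0 0 0 -1" --pt "-0.81 0.005 -0.56 0 0 0 -1" --pt "-0.81 0.005 -0.56 0 0 0 -1"

```text
clock: 22.2
position: [489.2, 282.7, 299.6]
ee_rot: [0.921, -0.389, -0.001, 0.002]
contact_force: [0.1, -0.6, 0.4]
gripper_width: 0.1
grasp_force: 0.0
```

Run:
```python
from h import *
st();snap('side','s2');snap('scene','c2')
a=cv2.imread('pics/s2.png')[70:210,170:310];b=cv2.imread('pics/c2.png')[110:250,110:250]
cv2.imwrite('pics/h.png',cv2.resize(np.hstack([a,b]),(800,400),interpolation=cv2.INTER_CUBIC))
```

```text
t 22.2 tcp jig [-0.2 65.3] tip z 126.58942576357481 yaw -45.85 Fj [-0.3  -0.48] 0.37 w 0.09851788619978631
```

View pics/h.png

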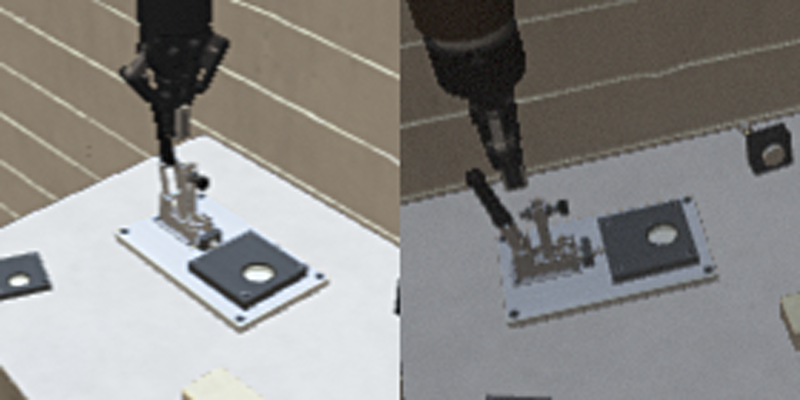

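The side and scene views show the finger just behind the upright handle, with the plate home against the stop. Next comes the push along the arc, in stages.

Emit:
carry_out --pt "-0.025 0 0.002 0 0 0 -1" --pt "-0.048 0 0.003 0 0 0 -1" --pt "-0.068 0 0.006 0 0 0 -1" --pt "-0.088 0 0.01 0 0 0 -1" --pt "-0.107 0 0.015 0 0 0 -1" --pt "-0.1265 0 0.02 0 0 0 -1"

```text
clock: 23.05
position: [471.5, 301.8, 297.4]
ee_rot: [0.921, -0.389, 0.0, -0.001]
contact_force: [1.7, -0.7, 2.1]
gripper_width: -0.3
grasp_force: 1.1
```

```bash
python3 -c "
from h import *
st()"
```

```text
t 23.05 tcp jig [ 0.4 91.3] tip z 124.40852429819205 yaw -45.79 Fj [ 0.74 -1.68] 2.14 w -0.2536017684985844
```

Emit:
carry_out --pt "-0.0375 0 0.0145 0 0 0 -1" --pt "-0.0735 0 0.0325 0 0 0 -1" --pt "-0.1075 0 0.054 0 0 0 -1" --pt "-0.1395 0 0.0785 0 0 0 -1" --pt "-0.1685 0 0.1065 0 0 0 -1" --pt "-0.1945 0 0.1365 0 0 0 -1"

```text
clock: 23.8
position: [444.0, 329.6, 269.3]
ee_rot: [0.921, -0.389, -0.0, 0.0]
contact_force: [0.1, 0.8, 3.1]
gripper_width: 0.1
grasp_force: 0.9
```

```bash
python3 -c "
from h import *
st()"
```

```text
t 23.8 tcp jig [  0.  130.4] tip z 96.25765400681053 yaw -45.8 Fj [0.67 0.52] 3.11 w 0.08870869211880016
```

Emit:
carry_out --pt "-0.012 0 0.017 0 0 0 -1" --pt "-0.023 0 0.033 0 0 0 -1" --pt "-0.034 0 0.05 0 0 0 -1" --pt "-0.043 0 0.068 0 0 0 -1"

```text
clock: 24.3
position: [438.2, 335.4, 255.9]
ee_rot: [0.921, -0.389, -0.0, 0.0]
contact_force: [-0.2, -0.3, 1.7]
gripper_width: -0.1
grasp_force: 0.6
```

Emit:
carry_out --pt "-0.006 0 0.015 0 0 0 -1" --pt "-0.012 0 0.03 0 0 0 -1"

```text
clock: 24.55
position: [436.7, 337.2, 250.2]
ee_rot: [0.921, -0.389, 0.0, 0.0]
contact_force: [0.0, -0.5, 5.1]
gripper_width: -0.0
grasp_force: 2.3
```

```bash
python3 -c "
from h import *
st()"
```

```text
t 24.55 tcp jig [1.00e-01 1.41e+02] tip z 77.21057001169356 yaw -45.8 Fj [-0.34 -0.36] 5.15 w -0.014577565220207568
```

Emit:
carry_out --pt "-0.005 0 0.013 0 0 0 -1" --pt "-0.01 0 0.026 0 0 0 -1"

```text
clock: 24.8
position: [435.4, 338.6, 246.1]
ee_rot: [0.921, -0.389, 0.0, 0.0]
contact_force: [-2.6, -2.6, 10.6]
gripper_width: 0.2
grasp_force: 5.0
```

Emit:
carry_out --pt "-0.003 0 0.01 0 0 0 -1" --pt "-0.006 0 0.02 0 0 0 -1"

```text
clock: 25.05
position: [434.6, 339.5, 242.7]
ee_rot: [0.921, -0.389, 0.0, -0.0]
contact_force: [-3.9, -3.3, 12.6]
gripper_width: -0.2
grasp_force: 6.0
```

Emit:
carry_out --pt "-0.002 0 0.01 0 0 0 -1" --pt "-0.004 0 0.02 0 0 0 -1"

```text
clock: 25.3
position: [433.8, 340.2, 238.7]
ee_rot: [0.921, -0.389, 0.0, -0.001]
contact_force: [-4.9, -0.9, 10.8]
gripper_width: -0.0
grasp_force: 5.3
```

Emit:
carry_out --pt "-0.002 0 0.01 0 0 0 -1" --pt "-0.004 0 0.02 0 0 0 -1"

```text
clock: 25.55
position: [433.1, 340.9, 233.9]
ee_rot: [0.921, -0.389, -0.0, -0.001]
contact_force: [-1.7, -0.4, 3.9]
gripper_width: -0.3
grasp_force: 1.9
```

```bash
python3 -c "
from h import *
st()"
```

```text
t 25.55 tcp jig [1.000e-01 1.461e+02] tip z 60.85378809228345 yaw -45.79 Fj [-1.49  0.86] 3.92 w -0.3295099585016069
```

Emit:
carry_out --pt "0 0 0.01 0 0 0 -1" --pt "0 0 0.02 0 0 0 -1"

```text
clock: 25.8
position: [433.3, 340.5, 228.4]
ee_rot: [0.921, -0.389, -0.0, 0.0]
contact_force: [0.9, -0.3, -0.2]
gripper_width: 0.0
grasp_force: 0.0
```

Emit:
carry_out --pt "0 0 0.005 0 0 0 -1" --pt "0 0 0.01 0 0 0 -1"

```text
clock: 26.05
position: [433.4, 340.5, 227.1]
ee_rot: [0.921, -0.389, 0.0, 0.0]
contact_force: [-1.7, -2.0, 6.3]
gripper_width: 0.0
grasp_force: 3.1
```

```bash
python3 -c "
from h import *
st()"
```

```text
t 26.05 tcp jig [1.000e-01 1.456e+02] tip z 54.11006617163582 yaw -45.79 Fj [-2.59 -0.28] 6.3 w 0.019817004447357938
```

The handle sprang over and now rests on its stop (tip z 54 mm, 6 N). Lifting clear and checking.

Emit:
carry_out --pt "0 0 -0.1 0 0 0 -1" --pt "0 0 -0.35 0 0 0 -1" --pt "0 0 -0.6 0 0 0 -1" --pt "0.2 0 -0.85 0 0 0 -1" --pt "0.5 0 -0.9 0 0 0 -1" --pt "0.75 0 -0.9 0 0 0 -1" --pt "0.75 0 -0.9 0 0 0 1" --pt "0.75 0 -0.9 0 0 0 1" --pt "0.75 0 -0.9 0 0 0 1" --pt "0.75 0 -0.9 0 0 0 1"

```text
clock: 27.3
position: [537.4, 233.9, 407.0]
ee_rot: [0.922, -0.388, -0.0, -0.0]
contact_force: [0.5, 0.1, -0.2]
gripper_width: 72.4
grasp_force: 0.0
```

Run:
```python
from h import *
st();snap('wrist','w11')
im=cv2.imread('pics/w11.png');cv2.imwrite('pics/w11c.png',cv2.resize(im[:,100:420],(660,600)) if 0 else cv2.resize(im[20:384,110:410],(494,600),interpolation=cv2.INTER_CUBIC))
```

```text
t 27.3 tcp jig [ 0.3 -3.3] tip z 234.02017763676088 yaw -45.71 Fj [ 0.4  -0.29] -0.18 w 72.37848103514868
```

View pics/w11c.png

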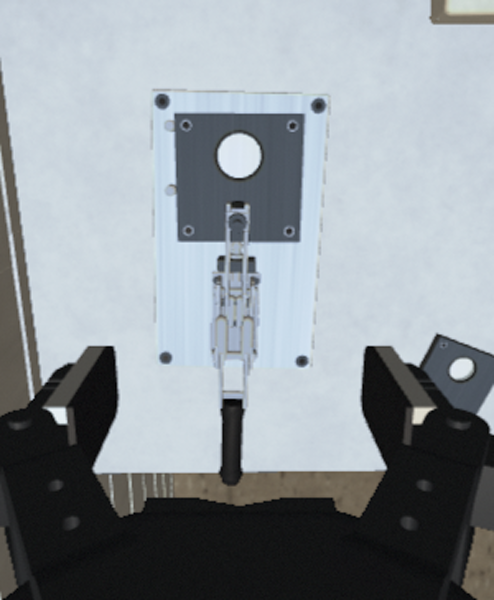

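The clamp is locked: its bar lies over the plate's end at (237,215) and the handle is level at (231,440). The plate lies square against both pins at (170,126) and (172,189). Handing in.

```bash
python3 -c "
from bench import arm
print(arm.job_done())"
```

```text
the job is handed in; nothing more can be done
None
```

The job is handed in: the plate lies on both dowel pins, its end was pressed on the stop screw at about 8 N (9 N on the first press), and the clamp is locked on its rest with the arm clear.

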